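# Pull the far ramekin forward with the hook

### The job

Two white ramekins stand at the back of the table: leave the one right beside the salt jar, and the jar, where they are, and fetch the other. Pick up the pull hook by its handle, drop its blade inside that ramekin and drag it along the table, touching it only with the hook, until it stands fully inside the taped square. Then lift the hook out and set it back down on its foot on the table, clear of the ramekin.

Things in the scene. Friction and masses are not known exactly. Their poses are not given: they have to be found in the camera images.
- pull_hook: hook tool (sizes in mm): level black handle 22 wide, 26 tall, x -85 to +35, centre line 65 up; on from it a steel shaft of 10 diameter to x +120, where a steel blade 26 wide (y), 5 thick turns straight down to the table; at x -65 an 80 wide wire foot. It stands level on foot and blade. Origin on the table under the grip, x towards the blade, z up. 0.22 kg, balances near the origin
- hook_grip (a point): the place to grip the hook, in the middle of its 22 wide handle, 65 above the hook's origin and 120 behind the blade; axes as the hook's (sizes in mm)
- hook_tip (a point): middle of the lower edge of the hook's blade, 120 along +x from the hook's origin and 65 below the handle's centre line (sizes in mm)
- ramekin_far: the ramekin to fetch, the one with no jar beside it, at the back of the table: open round ribbed white bowl, 99 across the rim, 80 across the base, 43 tall, 0.1 to 0.2 kg; inner floor 10 above the table, hollow about 66 across at 20 above the table and wider above; origin at the centre of its underside, z up (sizes in mm)
- ramekin_salt: the other, identical ramekin (99 across, 43 tall), right beside the salt jar; stays where it is; origin at the centre of its underside (sizes in mm)
- salt_jar: glass jar with a round wooden lid, 72 across, 78 tall, standing about 10 from ramekin_salt on its +y side; stays where it is; origin at the centre of its underside (sizes in mm)
- tape_square: square of pale brown tape stuck flat on the table, 190 x 190 inside the strips, strips 18 wide, no height to catch on; origin at its centre, x and y along its sides (sizes in mm)
Not all that is in view belongs to the job. There is more than one size of the pull_hook; the one meant has the size given above.

How it is judged:
By the outcome, as a careful person would: the job done as asked, in the order asked, and still so for the second after the job is handed in, with the robot touching nothing.
It also fails if it takes over 45 s, if anything falls off the work surface, if the arm or the gripper's body presses on something with over 40 N, if the wrist force passes 120 N, or if a joint passes its speed limit or range.

### The arm

A 6-joint arm with a two-finger parallel gripper is mounted at the origin on a cart in front of the work surface, level with it; the furniture and walls round the work are solid. World frame = base frame: x ahead of the robot, y to its left, z up, the work surface at z = 0. Lengths are in m, angles in rad, forces in N, time in s.
With the tool pointing down it reaches from about 0.4 to 0.825 m from the base axis. Payload 7 kg.
Tool frame: the origin (TCP) lies at the very end of the fingers, on their centre line; the grasp point (between the pads) lies 19 mm behind it (arm.grip_point_offset is the distance from the TCP to the grasp point, in m); z points along the fingers, y is the line along which they close (so a half turn about z gives the same grasp; the last joint's range is limited). The gripper opens to 88 mm and grips with 3 to 60 N. Pads are 19 mm wide; open, the fingers measure 130 mm over their backs; the gripper's body (78 mm by 193 mm) begins 47 mm behind the grasp point.
Start: joints at [1.628, 0.359, 0.012, 0, -1.224, -0.288], TCP at [0.154, 0.657, 0.227] pointing down, gripper open.
Joint ranges: [-3.07, 3.07], [-1.43, 2.12], [-1.02, 1.25], [-3.03, 1.67], [-3.05, -0], [-3.03, 3.03]. Speed limits (rad/s): [2.39, 2.39, 3.01, 3.14, 3.14, 3.14].

### API

Orientations are given as [roll, pitch, yaw] about the fixed x, y, z axes, in that order (R = Rz(yaw) Ry(pitch) Rx(roll)).
In Python, from station import arm, cams gives the robot as it stands.
- The arm moves only by the shell command python3 -m handwheel 'ROWS' [FORCE]. ROWS is JSON, a list that holds one entry, the list of rows, each a list of 7 numbers: the shift along the tool's x, y, z normalised to -1 to 1, where 1 is 0.08 m, then the turn, a rotation vector about the tool's x, y, z normalised to -1 to 1, where 1 is 0.5 rad, then the closure in counts, from 0 (fully open) to 255 (shut). In form: [[[x, y, z, wx, wy, wz, hand], ...]]. A call has 1 to 5 rows; each row is the pose to reach, as a shift and turn from the pose commanded when the call began, along the tool's axes at that moment; what a row does not reach only later rows make up. A row lasts 1/8 s, in which the tool goes at most 62.5 mm and 10.7 degrees, less where a joint would pass 70% of its speed; a pose out of reach is approached as far as the arm can. A call with a number of a shift or a turn outside -1 to 1 is refused whole. A call with a gripper value outside its range is refused whole. The fingers move at their own pace and stop on an object; FORCE is the grip in N (left out, the last holds). Time passes only in rows, so rows that repeat a pose let the fingers close. It gives the time, the measured TCP pose, the force, the opening and the grip force at its end, in the units of the state.
- arm.get_state(): the state, without advancing time (a new reading comes with each control period).
- cams.grab_frame(name): name is "scene" or "top" or "wrist"; returns the picture (420x560x3 uint8, blue, green, red); there is no depth.
- cams.camera_info(name): a dict with "camera_matrix" (3x3 intrinsics, pixels), "dist_coeffs" ([k1, k2, p1, p2, k3] as OpenCV has them; the pictures are not rectified), "R" (3x3) and "t" (3): a world point X has camera coordinates R X + t; the wrist camera has in their place "hand_eye" (4x4, takes a point from camera to tool coordinates, whose origin is the TCP and whose axes are the flange's). Camera axes: x right, y down, z forward; pixel columns grow to the right and rows downward; lengths in m; the calibration is good to about 2 mm. A picture is of the moment at which its call begins: read the wrist's pose just before it. camera_info takes no time and is no camera call.
- arm.job_done(): hands the job in; it is judged then, once.
The state is a dict: "t": time; "q": joint angles; "qd": joint speeds; "joint_efforts": joint torques, N m; "eef_pos": TCP position; "ee_rot": TCP orientation; "force": force on the tool from outside, world axes, zero at the start; "moment": the same for the moment, N m; "width": finger opening in m; "gripper_force": force on a finger pad.
Only numpy, scipy, OpenCV 4.12 (cv2) and the standard library are available. Lean on these libraries where they do the work, as an engineer would, in place of code of your own. Each camera call takes 0.05 s, during which the arm holds its last target. There are 200 camera calls.

## Working session

There is one attempt and no reset: what is moved stays moved. The work goes in short steps, Python scripts to look and compute and a shell command to move; the robot and the scene stay as the last step left them, time stands still between calls to the robot, and variables do not carry over. Pictures are saved under pics/ and viewed, at most 10 in all, crops included, and the job is handed in when it is done.

```bash
mkdir -p pics
cat > h.py <<'E'
import numpy as np, cv2
from scipy.spatial.transform import Rotation as Ro
from station import arm, cams
def ray(name,px,z,st=None):
    c=cams.camera_info(name);K=np.array(c["camera_matrix"]);d=np.array(c["dist_coeffs"])
    u=cv2.undistortPoints(np.array(px,float).reshape(-1,1,2),K,d).reshape(-1,2)
    v=np.c_[u,np.ones(len(u))]
    if name=="wrist":
        H=np.array(c["hand_eye"]);R=Ro.from_euler('xyz',st["ee_rot"]).as_matrix()
        o=R@H[:3,3]+np.array(st["eef_pos"]);D=v@(R@H[:3,:3]).T
    else:
        R=np.array(c["R"]);o=-R.T@np.array(c["t"]);D=v@R
    return o+D*((z-o[2])/D[:,2])[:,None]
def proj(name,P):
    c=cams.camera_info(name)
    return cv2.projectPoints(np.array(P,float).reshape(-1,1,3),cv2.Rodrigues(np.array(c["R"]))[0],np.array(c["t"],float),np.array(c["camera_matrix"]),np.array(c["dist_coeffs"]))[0].reshape(-1,2)
E
python3 - <<'E'
from h import *
st=arm.get_state();print(st)
for n in("top","scene"): cv2.imwrite(f"pics/{n}0.png",cams.grab_frame(n)); c=cams.camera_info(n);print(n,-np.array(c["R"]).T@np.array(c["t"]))
E
```

```text
{'t': 0.0, 'q': array([ 1.62808794e+00,  3.59342290e-01,  1.10773633e-02, -3.54223959e-04,
       -1.22408734e+00, -2.88095073e-01]), 'qd': array([ 4.48098642e-04,  1.59720950e-04,  6.86314609e-05,  1.68044951e-03,
       -8.20326853e-04, -6.07347462e-04]), 'joint_efforts': array([-2.09575366e-03, -5.82708871e+01,  2.93062609e+01,  6.99722975e+00,
        6.91663125e-03, -1.56422452e-04]), 'eef_pos': array([0.1543285 , 0.65662902, 0.22565884]), 'ee_rot': array([ 3.14000621e+00, -1.22853729e-04, -2.30923989e-01]), 'force': array([ 0.87026052, -0.34542112,  0.00514612]), 'moment': array([ 0.01564481, -0.0410656 ,  0.04431264]), 'gripper_force': 0.0, 'width': 0.0875031842896785}
top [0.47197955 0.12716203 0.9737347 ]
scene [0.21972761 0.56568722 0.74421311]
```

View pics/top0.png

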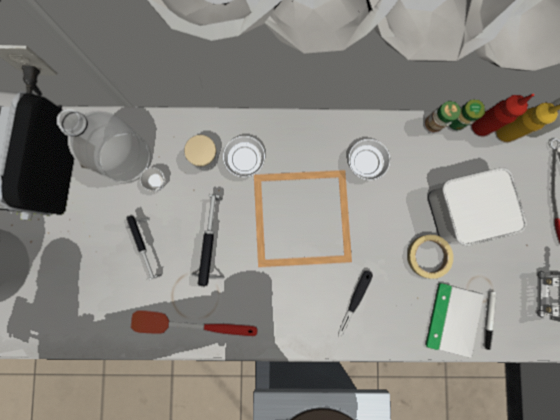

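View pics/scene0.png

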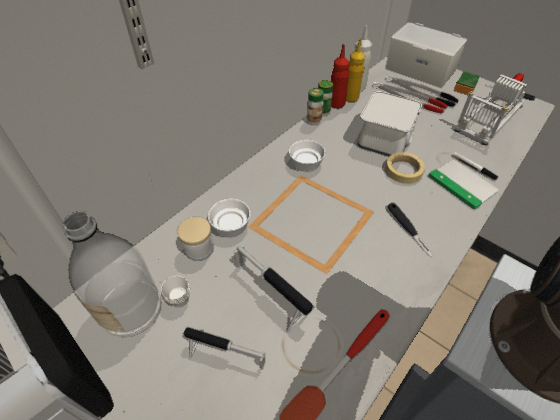

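Top view: the jar is at (200,150), the salt ramekin at (244,156), and the ramekin to fetch at (367,159). The tape square is centred near (303,218). The larger hook has its handle at about (206,260) and its blade at about (216,193). A shorter hook lies at (140,245).

Run:
```python
from h import *
im=cv2.imread("pics/top0.png");hsv=cv2.cvtColor(im,cv2.COLOR_BGR2HSV)
def roi(m,x0,y0,x1,y1):
    o=np.zeros_like(m);o[y0:y1,x0:x1]=m[y0:y1,x0:x1];return o
def big(m): return max(cv2.findContours(m,cv2.RETR_EXTERNAL,cv2.CHAIN_APPROX_NONE)[0],key=cv2.contourArea)
blk=((hsv[...,2]<55)*255).astype(np.uint8)
for b in[(190,220,225,295),(120,205,155,262)]:
    r=cv2.minAreaRect(big(roi(blk,*b)));bp=cv2.boxPoints(r)
    print("handle",r,ray("top",bp,.07).round(4).tolist())
# lighter shaft
tp=roi(cv2.inRange(hsv,(5,80,120),(25,255,255)),245,160,365,275)
c=big(tp);r=cv2.minAreaRect(c);w=ray("top",cv2.boxPoints(r),0);print("tape",r,w.round(4).tolist(),w.mean(0))
for k in("top",):
  for (x,y) in[(244,156),(367,159)]:
    g=cv2.cvtColor(im,cv2.COLOR_BGR2GRAY)
    m=roi(((g>215)*255).astype(np.uint8),x-28,y-28,x+28,y+28)
    (cx,cy),ra=cv2.minEnclosingCircle(big(m));print("ram",cx,cy,ra,ray(k,[(cx,cy),(cx+ra,cy)],.043).round(4).tolist())
a=im[180:300,120:250];b=im[125:195,200:400]
cv2.imwrite("pics/c1.png",np.vstack([cv2.resize(a,(455,420),interpolation=2),]));
h=cv2.resize(a,(390,360),interpolation=2);h2=cv2.resize(b,(400,140),interpolation=2)
cv2.imwrite("pics/c1.png",np.hstack([h,np.vstack([h2,np.zeros((220,400,3),np.uint8)])]))
```

```text
handle ((205.3899688720703, 259.2699890136719), (10.18233871459961, 51.901641845703125), 8.130102157592773) [[0.4009, 0.285, 0.07], [0.5146, 0.272, 0.07], [0.5116, 0.2493, 0.07], [0.398, 0.2626, 0.07]]
handle ((135.908935546875, 232.9041290283203), (35.808109283447266, 7.258870601654053), 69.67686462402344) [[0.5474, 0.4473, 0.07], [0.5533, 0.4323, 0.07], [0.4785, 0.4012, 0.07], [0.4727, 0.416, 0.07]]
tape ((302.1082763671875, 218.02099609375), (92.31405639648438, 93.36611938476562), 86.93350982666016) [[0.6624, 0.1672, 0.0], [0.6777, -0.0623, 0.0], [0.4525, -0.072, 0.0], [0.4385, 0.1519, 0.0]] [0.55778252 0.04620635 0.        ]
ram 244.17164611816406 158.723876953125 10.831974029541016 [[0.6913, 0.1868, 0.043], [0.6917, 0.1613, 0.043]]
ram 366.0 160.5 15.66055965423584 [[0.6907, -0.1009, 0.043], [0.6911, -0.138, 0.043]]
```

View pics/c1.png

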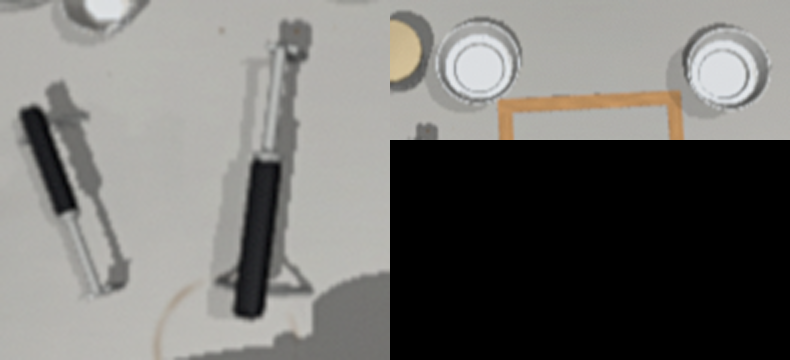

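The crops put the long hook's handle from (208,232) to (203,286) and its blade end at (214,195). By its 114 mm handle it is the one meant. The ramekin rims centre on (244,155.5) and (368.5,158.3). I'll move above the grip and check with the wrist camera.

```bash
for i in 1; do python3 -m handwheel '[[[0.43,0.32,0.0,0,0,0,0],[0.85,0.64,0.05,0,0,0,0]]]'; done
python3 -m handwheel '[[[0.43,0.32,0.0,0,0,0,0],[0.85,0.64,0.05,0,0,0,0]]]'
python3 -m handwheel '[[[0.43,0.32,0.0,0,0,0,0],[0.85,0.64,0.05,0,0,0,0]]]'
python3 -m handwheel '[[[0.43,0.32,0.0,0,0,0,0],[0.85,0.64,0.05,0,0,0,0]]]'
python3 -m handwheel '[[[0.43,0.32,0.0,0,0,0,0],[0.85,0.64,0.05,0,0,0,0]]]'
python3 -m handwheel '[[[0.43,0.32,0.0,0,0,-0.12,0],[0.85,0.64,0.05,0,0,-0.23,0],[0.85,0.64,0.05,0,0,-0.23,0],[0.85,0.64,0.05,0,0,-0.23,0]]]'
python3 - <<'E'
from h import *
st=arm.get_state();im=cams.grab_frame("wrist");cv2.imwrite("pics/w1.png",im);print(st["eef_pos"],st["ee_rot"],st["q"])
print(ray("top",[(214.3,195),(208.3,232.3),(203,286)],.068).round(4).tolist(), ray("top",[(244.25,155.5),(368.5,158.3),(368.5+21,158.3)],.043).round(4).tolist())
E
```

```text
t: 0.35
eef_pos: [0.2092, 0.5909, 0.2219]
ee_rot: [3.141, -0.0, -0.23]
force: [-0.1, 0.8, -0.3]
width: 0.0872
gripper_force: 0.0
t: 0.6
eef_pos: [0.2641, 0.5251, 0.2184]
ee_rot: [3.142, 0.0, -0.231]
force: [0.3, 0.6, -0.3]
width: 0.0876
gripper_force: 0.0
t: 0.85
eef_pos: [0.3186, 0.4597, 0.2145]
ee_rot: [3.142, -0.0, -0.231]
force: [-0.2, 1.0, -0.6]
width: 0.0874
gripper_force: 0.0
t: 1.1
eef_pos: [0.373, 0.3943, 0.2105]
ee_rot: [-3.141, -0.0, -0.231]
force: [0.7, 0.6, 0.0]
width: 0.0875
gripper_force: 0.0
t: 1.35
eef_pos: [0.4276, 0.3289, 0.2066]
ee_rot: [-3.141, -0.0, -0.231]
force: [-0.4, 0.7, -0.6]
width: 0.0878
gripper_force: 0.0
t: 1.85
eef_pos: [0.4812, 0.2645, 0.2023]
ee_rot: [3.141, 0.0, -0.117]
force: [-0.4, -0.2, -1.0]
width: 0.0875
gripper_force: 0.0
[0.48122941 0.26449276 0.20230471] [ 3.14123446e+00  4.17920691e-04 -1.17010630e-01] [ 8.59249385e-01  1.70582855e-01 -3.02653832e-01 -1.63507672e-04
 -1.09809046e+00  5.94610870e-01]
[[0.6007, 0.2514, 0.068], [0.516, 0.2627, 0.068], [0.3971, 0.2712, 0.068]] [[0.6991, 0.1868, 0.043], [0.6961, -0.1069, 0.043], [0.6967, -0.1567, 0.043]]
```

View pics/w1.png

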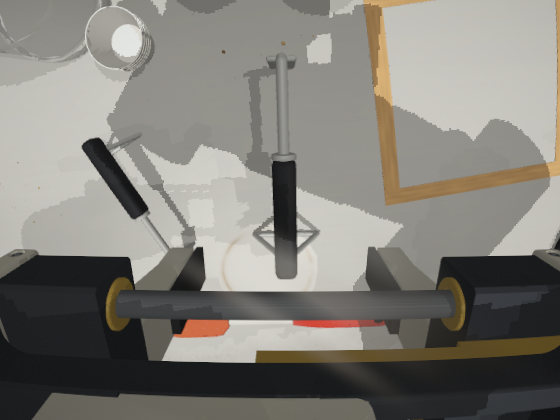

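The wrist view shows the hook below, with its handle from (284,155) to (286,278) and its blade at (281,58). The small hook is well to the left.

Run:
```python
from h import *
st=arm.get_state()
p=ray("wrist",[(281,60),(284,155),(286,277)],.067,st)
print(p.round(4).tolist());print(np.arctan2(*(p[0]-p[2])[[1,0]]),np.arctan2(*(p[1]-p[2])[[1,0]]),np.linalg.norm(p[0]-p[2]),np.linalg.norm(p[1]-p[2]))
u=(p[0]-p[2])/np.linalg.norm(p[0]-p[2]);print("grip",p[1]-.035*u,p[2]+.085*u,p[0]-.12*u)
```

```text
[[0.5994, 0.2552, 0.067], [0.5194, 0.2622, 0.067], [0.396, 0.2748, 0.067]]
-0.09593987625019697 -0.10188121266490366 0.20434690641126504 0.1240128328410262
grip [0.48456375 0.26555491 0.067     ] [0.48064213 0.26667251 0.067     ] [0.47999204 0.26673507 0.067     ]
```

```bash
python3 -m handwheel '[[[0,-0.02,0.5,0,0,-0.03,0],[0,-0.02,0.98,0,0,-0.03,0]]]'
python3 -m handwheel '[[[0,0,0.4,0,0,0,0],[0,0,0.7,0,0,0,0],[0,0,0.97,0,0,0,0],[0,0,0.97,0,0,0,0]]]'
python3 -m handwheel '[[[0,0,0,0,0,0,160],[0,0,0,0,0,0,255],[0,0,0,0,0,0,255],[0,0,0,0,0,0,255],[0,0,0,0,0,0,255]]]' 55
python3 -m handwheel '[[[0,0,0,0,0,0,255],[0,0,0,0,0,0,255],[0,0,0,0,0,0,255]]]' 55
```

```text
t: 2.15
eef_pos: [0.4812, 0.2676, 0.1238]
ee_rot: [-3.14, -0.001, -0.099]
force: [0.5, -0.3, -0.6]
width: 0.088
gripper_force: 0.0
t: 2.65
eef_pos: [0.4802, 0.2663, 0.0452]
ee_rot: [3.139, 0.002, -0.1]
force: [0.1, -0.8, 0.6]
width: 0.0879
gripper_force: 0.0
t: 3.28
eef_pos: [0.4816, 0.2663, 0.0467]
ee_rot: [-3.141, -0.0, -0.101]
force: [-0.5, -0.6, 0.3]
width: 0.0431
gripper_force: 0.0
t: 3.65
eef_pos: [0.4814, 0.2661, 0.0465]
ee_rot: [3.141, 0.0, -0.101]
force: [-0.2, -0.4, -0.1]
width: 0.022
gripper_force: 55.0
```

```bash
python3 -m handwheel '[[[0,0,-0.2,0,0,0,255],[0,0,-0.6,0,0,0,255],[0,0,-1,0,0,0,255],[0,0,-1,0,0,0,255]]]'
python3 -m handwheel '[[[0,0,-0.1,0,0,0.25,255],[0,0,-0.1,0,0,0.5,255],[0,0,-0.1,0,0,0.74,255]]]'
python3 -m handwheel '[[[0,0,0,0,0,0.25,255],[0,0,0,0,0,0.5,255],[0,0,0,0,0,0.73,255],[0,0,0,0,0,0.73,255]]]'
python3 -m handwheel '[[[0.3,0.1,0,0,0,0,255],[0.94,0.28,0,0,0,0,255]]]'
python3 -m handwheel '[[[0.45,0.14,0,0,0,0,255],[0.94,0.28,0,0,0,0,255]]]'
python3 -m handwheel '[[[0.45,0.14,0,0,0,0,255],[0.94,0.28,0,0,0,0,255]]]'
python3 - <<'E'
from h import *
st=arm.get_state();print(st["eef_pos"],st["ee_rot"],st["force"])
im=[cams.grab_frame(n) for n in("scene","wrist")]
cv2.imwrite("pics/w2.png",im[1]);cv2.imwrite("pics/s2.png",im[0])
cv2.imwrite("pics/m2.png",np.vstack([im[0][60:350,100:500],im[1][:300,80:480]]))
E
```

```text
t: 4.15
eef_pos: [0.4829, 0.2676, 0.1302]
ee_rot: [-3.137, -0.004, -0.1]
force: [0.4, 0.3, -2.7]
width: 0.0215
gripper_force: 55.0
t: 4.53
eef_pos: [0.4811, 0.2659, 0.1344]
ee_rot: [3.141, 0.0, -0.475]
force: [-0.3, 0.3, -2.5]
width: 0.0218
gripper_force: 55.0
t: 5.03
eef_pos: [0.4811, 0.266, 0.1342]
ee_rot: [3.141, 0.0, -0.835]
force: [0.0, 0.1, -2.0]
width: 0.0216
gripper_force: 55.0
t: 5.28
eef_pos: [0.5152, 0.196, 0.1345]
ee_rot: [-3.141, 0.0, -0.83]
force: [0.6, 0.3, -1.8]
width: 0.0218
gripper_force: 55.0
t: 5.52
eef_pos: [0.5493, 0.1235, 0.1345]
ee_rot: [3.141, 0.0, -0.832]
force: [0.6, 0.5, -2.5]
width: 0.0216
gripper_force: 55.0
t: 5.78
eef_pos: [0.5831, 0.0527, 0.1344]
ee_rot: [3.141, 0.0, -0.832]
force: [-0.2, 0.5, -2.3]
width: 0.0219
gripper_force: 55.0
[0.58311524 0.05270419 0.13442197] [ 3.14124970e+00  2.82319297e-04 -8.32494263e-01] [-0.24835157  0.50280293 -2.29399982]
```

View pics/m2.png

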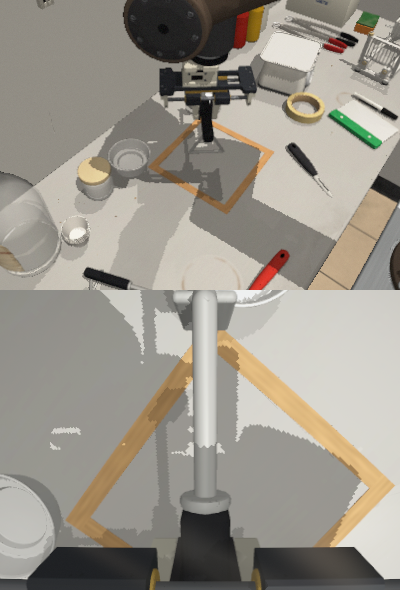

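Scene and wrist views: the hook hangs level in the gripper, and the blade at (285,25) in the wrist frame points at the ramekin's rim just ahead of it. The salt ramekin is well off to the left. Next I move over the ramekin and check before lowering.

```bash
python3 -m handwheel '[[[0.45,0.15,0,0,0,0,255],[0.92,0.3,0,0,0,0,255],[0.92,0.3,0,0,0,0,255]]]'
python3 -m handwheel '[[[0,0,0.15,0,0,0,255],[0,0,0.3,0,0,0,255],[0,0,0.3,0,0,0,255]]]'
python3 - <<'E'
from h import *
st=arm.get_state();print(st["eef_pos"],st["ee_rot"])
im=[cams.grab_frame(n) for n in("scene","top","wrist")]
p=np.array(st["eef_pos"]);y=st["ee_rot"][2]
tip=p+[.12*np.cos(y),.12*np.sin(y),-.0465];print(tip)
print([proj(n,[tip,[.696,-.107,.043]]).round(1).tolist() for n in("scene","top")])
cv2.imwrite("pics/m3.png",np.hstack([cv2.resize(im[0][100:220,240:380],(420,360)),cv2.resize(im[1][110:230,300:425],(375,360))]))
E
```

```text
t: 6.25
eef_pos: [0.6148, -0.0186, 0.134]
ee_rot: [3.141, 0.0, -0.836]
force: [-0.6, -1.0, -2.9]
width: 0.0214
gripper_force: 55.0
t: 6.62
eef_pos: [0.6132, -0.0163, 0.1089]
ee_rot: [3.139, 0.002, -0.835]
force: [-0.9, 0.0, -2.0]
width: 0.0218
gripper_force: 55.0
[ 0.61317296 -0.01626314  0.10885841] [ 3.13902121e+00  1.62474079e-03 -8.34562501e-01]
[ 0.69375319 -0.10518348  0.06235841]
[[[306.3, 146.5], [305.7, 151.4]], [[369.9, 157.3], [368.6, 158.3]]]
```

View pics/m3.png

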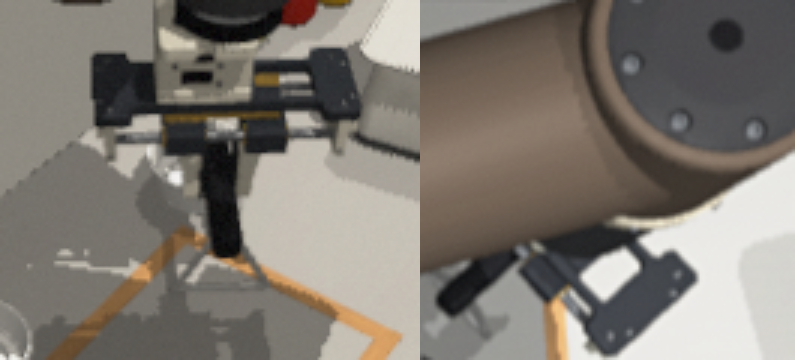

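The arm hides the bowl in both views. However, the predicted rim centre of (305.7,151.4) matches the ellipse in the first scene picture, so I'm lowering now.

```bash
python3 -m handwheel '[[[0,0,0.15,0,0,0,255],[0,0,0.3,0,0,0,255],[0,0,0.3,0,0,0,255]]]'
python3 -m handwheel '[[[0,0,0.15,0,0,0,255],[0,0,0.3,0,0,0,255],[0,0,0.3,0,0,0,255]]]'
```

```text
t: 7.15
eef_pos: [0.6134, -0.0171, 0.0849]
ee_rot: [3.139, 0.001, -0.836]
force: [0.0, 0.1, -2.4]
width: 0.0216
gripper_force: 55.0
t: 7.52
eef_pos: [0.6135, -0.0171, 0.061]
ee_rot: [3.139, 0.001, -0.836]
force: [-0.7, -0.2, -1.5]
width: 0.0218
gripper_force: 55.0
```

```bash
python3 -m handwheel '[[[-0.05,0,0,0,0,0,255],[-0.15,0,0,0,0,0,255],[-0.25,0,0,0,0,0,255],[-0.35,0,0,0,0,0,255],[-0.45,0,0,0,0,0,255]]]'
python3 -m handwheel '[[[-0.15,0,0,0,0,0,255],[-0.3,0,0,0,0,0,255],[-0.45,0,0,0,0,0,255],[-0.6,0,0,0,0,0,255],[-0.75,0,0,0,0,0,255]]]'
python3 -m handwheel '[[[-0.15,0,0,0,0,0,255],[-0.3,0,0,0,0,0,255],[-0.45,0,0,0,0,0,255],[-0.6,0,0,0,0,0,255],[-0.7,0,0,0,0,0,255]]]'
python3 - <<'E'
from h import *
st=arm.get_state();print(st["eef_pos"],st["ee_rot"])
im=[cams.grab_frame(n) for n in("scene","top")]
p=np.array(st["eef_pos"]);y=st["ee_rot"][2]
tip=p+[.12*np.cos(y),.12*np.sin(y),-.0465];print(tip)
cv2.imwrite("pics/m4.png",np.hstack([cv2.resize(im[0][120:300,200:400],(400,360)),cv2.resize(im[1][110:290,230:420],(380,360))]))
E
```

```text
t: 8.15
eef_pos: [0.5901, 0.0104, 0.0628]
ee_rot: [-3.141, -0.0, -0.836]
force: [0.5, -1.1, -1.9]
width: 0.0215
gripper_force: 55.0
t: 8.78
eef_pos: [0.5496, 0.055, 0.0626]
ee_rot: [-3.141, -0.0, -0.836]
force: [0.9, -0.8, -0.9]
width: 0.0215
gripper_force: 55.0
t: 9.4
eef_pos: [0.512, 0.0965, 0.0626]
ee_rot: [3.142, 0.0, -0.835]
force: [0.8, -1.1, -1.4]
width: 0.0217
gripper_force: 55.0
[0.51199269 0.09650179 0.06256056] [ 3.14150941e+00  4.92831956e-05 -8.35485928e-01]
[0.59249078 0.00750709 0.01606056]
```

View pics/m4.png

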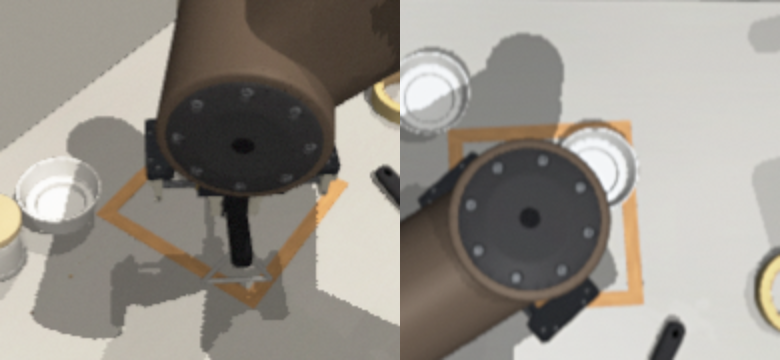

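The ramekin is following: its rim is at about (326,192) in the top image, overlapping the square's far-right corner. I'm continuing the drag.

```bash
python3 -m handwheel '[[[-0.15,0,0,0,0,0,255],[-0.3,0,0,0,0,0,255],[-0.45,0,0,0,0,0,255],[-0.6,0,0,0,0,0,255],[-0.7,0,0,0,0,0,255]]]'
python3 -m handwheel '[[[-0.12,0,0,0,0,0,255],[-0.2,0,0,0,0,0,255],[-0.26,0,0,0,0,0,255],[-0.28,0,0,0,0,0,255],[-0.28,0,0,0,0,0,255]]]'
python3 - <<'E'
from h import *
st=arm.get_state();print(st["eef_pos"],st["ee_rot"])
im=[cams.grab_frame(n) for n in("wrist","top")]
p=np.array(st["eef_pos"]);y=st["ee_rot"][2]
print(p[:2]+.146*np.array([np.cos(y),np.sin(y)]))
print(proj("top",[[*(p[:2]+.146*np.array([np.cos(y),np.sin(y)])),.043]]))
cv2.imwrite("pics/m5.png",np.hstack([cv2.resize(im[0],(400,300)),cv2.resize(im[1][125:275,230:430],(400,300))]))
E
```

```text
t: 10.12
eef_pos: [0.4744, 0.1381, 0.0626]
ee_rot: [-3.142, 0.0, -0.835]
force: [0.0, -0.3, -1.9]
width: 0.0217
gripper_force: 55.0
t: 10.75
eef_pos: [0.46, 0.1541, 0.0625]
ee_rot: [3.142, 0.0, -0.836]
force: [0.4, -1.5, -2.5]
width: 0.0216
gripper_force: 55.0
[0.45997998 0.15413004 0.06254685] [ 3.14158228e+00  7.34957619e-05 -8.35788962e-01]
[0.55788651 0.04582347]
[[303.87820908 215.79847662]]
```

View pics/m5.png

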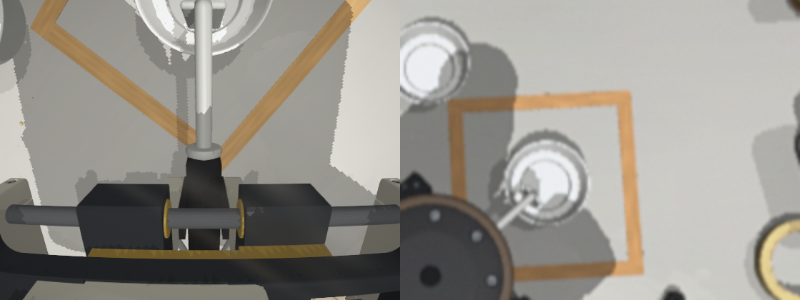

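The ramekin is centred in the square, at about (303,215) in the top image. Next I back the blade off the wall, lift it, and carry the hook to its old free spot.

```bash
python3 -m handwheel '[[[0.1,0,0,0,0,0,255],[0.1,0,0,0,0,0,255],[0.1,0,-0.2,0,0,0,255],[0.1,0,-0.5,0,0,0,255],[0.1,0,-0.9,0,0,0,255]]]'
python3 -m handwheel '[[[-0.2,-0.24,0,0,0,0,255],[-0.48,-0.57,0,0,0,0,255]]]'
python3 -m handwheel '[[[-0.24,-0.28,0,0,0,0,255],[-0.48,-0.57,0,0,0,0,255]]]'
python3 -m handwheel '[[[0,0,0,0,0,-0.25,255],[0,0,0,0,0,-0.5,255],[0,0,0,0,0,-0.74,255]]]'
python3 -m handwheel '[[[0,0,0,0,0,-0.25,255],[0,0,0,0,0,-0.5,255],[0,0,0,0,0,-0.73,255],[0,0,0,0,0,-0.73,255]]]'
python3 -m handwheel '[[[0,0,0.25,0,0,0,255],[0,0,0.5,0,0,0,255],[0,0,0.7,0,0,0,255],[0,0,0.8,0,0,0,255],[0,0,0.8,0,0,0,255]]]'
```

```text
t: 11.48
eef_pos: [0.4649, 0.1476, 0.1347]
ee_rot: [3.14, 0.0, -0.836]
force: [0.6, 0.4, -2.7]
width: 0.0218
gripper_force: 55.0
t: 11.72
eef_pos: [0.4735, 0.2079, 0.1345]
ee_rot: [-3.141, 0.0, -0.838]
force: [0.4, 0.4, -2.0]
width: 0.0218
gripper_force: 55.0
t: 11.98
eef_pos: [0.4814, 0.2679, 0.1338]
ee_rot: [3.14, -0.0, -0.836]
force: [-0.2, 0.0, -1.8]
width: 0.0218
gripper_force: 55.0
t: 12.35
eef_pos: [0.4814, 0.2673, 0.1338]
ee_rot: [3.14, 0.0, -0.461]
force: [-0.2, 0.1, -1.2]
width: 0.022
gripper_force: 55.0
t: 12.85
eef_pos: [0.4815, 0.267, 0.134]
ee_rot: [3.141, 0.001, -0.101]
force: [1.0, 0.2, -2.2]
width: 0.0221
gripper_force: 55.0
t: 13.48
eef_pos: [0.4814, 0.2662, 0.0701]
ee_rot: [3.141, 0.001, -0.101]
force: [-0.0, 0.3, -1.7]
width: 0.0218
gripper_force: 55.0
```

```bash
python3 -m handwheel '[[[0,0,0.12,0,0,0,255],[0,0,0.22,0,0,0,255],[0,0,0.27,0,0,0,255],[0,0,0.29,0,0,0,255],[0,0,0.29,0,0,0,255]]]'
python3 -m handwheel '[[[0,0,0.01,0,0,0,255],[0,0,0.01,0,0,0,255]]]'
```

```text
t: 14.1
eef_pos: [0.4816, 0.2663, 0.0474]
ee_rot: [-3.142, -0.0, -0.101]
force: [0.0, -1.0, -2.1]
width: 0.0218
gripper_force: 55.0
t: 14.35
eef_pos: [0.4816, 0.2663, 0.0467]
ee_rot: [-3.141, -0.0, -0.101]
force: [0.1, -0.9, -1.6]
width: 0.0218
gripper_force: 55.0
```

Still carrying the weight (about 2 N), so I lower in sub-millimetre steps.

```bash
python3 -m handwheel '[[[0,0,0.01,0,0,0,255],[0,0,0.01,0,0,0,255],[0,0,0.01,0,0,0,255]]]'
python3 -m handwheel '[[[0,0,0.01,0,0,0,255],[0,0,0.01,0,0,0,255],[0,0,0.01,0,0,0,255]]]'
```

```text
t: 14.72
eef_pos: [0.4816, 0.2664, 0.0464]
ee_rot: [-3.141, -0.0, -0.101]
force: [-2.2, -0.9, 5.7]
width: 0.0218
gripper_force: 55.0
t: 15.1
eef_pos: [0.4816, 0.2664, 0.0463]
ee_rot: [-3.141, -0.001, -0.1]
force: [-5.6, -1.8, 14.1]
width: 0.0219
gripper_force: 55.0
```

```bash
python3 -m handwheel '[[[0,0,-0.01,0,0,0,255],[0,0,-0.01,0,0,0,255],[0,0,-0.01,0,0,0,255]]]' 10
python3 -m handwheel '[[[0,0,0,0,0,0,170],[0,0,0,0,0,0,120],[0,0,0,0,0,0,60],[0,0,0,0,0,0,0],[0,0,0,0,0,0,0]]]'
python3 -m handwheel '[[[0,0,0,0,0,0,0],[0,0,0,0,0,0,0],[0,0,0,0,0,0,0],[0,0,0,0,0,0,0]]]'
python3 -m handwheel '[[[0,0,-0.2,0,0,0,0],[0,0,-0.5,0,0,0,0],[0,0,-1,0,0,0,0],[0,0,-1,0,0,0,0]]]'
python3 -m handwheel '[[[-0.4,0,-0.4,0,0,0,0],[-0.8,-0.4,-0.8,0,0,0,0],[-0.8,-0.8,-0.8,0,0,0,0],[-0.8,-0.8,-0.8,0,0,0,0]]]'
python3 - <<'E'
from h import *
im=[cams.grab_frame(n) for n in("scene","top")]
cv2.imwrite("pics/m6.png",np.hstack([im[0][100:400,100:400],im[1][100:400,100:450]]))
E
```

```text
t: 15.48
eef_pos: [0.4817, 0.2665, 0.0463]
ee_rot: [-3.141, -0.0, -0.101]
force: [-3.4, -0.9, 7.0]
width: 0.022
gripper_force: 10.0
t: 16.1
eef_pos: [0.4815, 0.2663, 0.0457]
ee_rot: [3.142, 0.0, -0.101]
force: [0.2, 1.1, -0.3]
width: 0.0638
gripper_force: 0.0
t: 16.6
eef_pos: [0.4815, 0.2663, 0.0458]
ee_rot: [3.142, 0.0, -0.101]
force: [0.2, 0.6, 0.1]
width: 0.0876
gripper_force: 0.0
t: 17.1
eef_pos: [0.4834, 0.2679, 0.1302]
ee_rot: [-3.136, -0.005, -0.1]
force: [0.5, -0.5, 0.0]
width: 0.0877
gripper_force: 0.0
t: 17.6
eef_pos: [0.4241, 0.3381, 0.1904]
ee_rot: [-3.14, -0.001, -0.099]
force: [-0.8, -0.8, -1.0]
width: 0.0878
gripper_force: 0.0
```

View pics/m6.png

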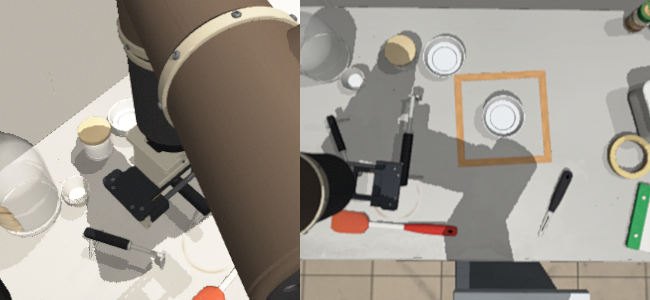

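The final view shows the ramekin well inside the square at top-image (302,215). The hook stands upright at its old spot, with its blade at (215,195), and the jar and salt ramekin have not moved.

```bash
python3 -c "
from station import arm
print(arm.job_done())"
```

```text
the job is handed in; nothing more can be done
None
```

The job is handed in at about 18 s: the far ramekin stands fully inside the taped square, the hook is back on its foot clear of it, and the salt jar and its ramekin look unmoved in the last top view.

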